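# Load a ferrule on a detented welding table and index it under the torch

## Task

Turn the round indexing table by its upright pins until the empty nest that fits the ferrule's flange has clicked in at the loading pointer. There set the loose tall ferrule, flange down, into that nest (keep it upright and do not drop it), let go, and then index the table on until the loaded nest has clicked in at the torch. Leave all the other things where they are.

Things in the scene. Friction and masses are not known exactly. Their poses are not given: they have to be found in the camera images.
- fixture: Bench-top indexing table for welding, fixed down. Origin: on the bench, on the vertical turning axis. Grey round foot 244 mm across; above it an aluminium disc 260 mm across turns, its top 48 mm above the bench, with a hub 60 mm across and 20 mm high. On the disc are five nests (low dark rings 6 mm high, centres 90 mm from the axis, 72 degrees apart) and five upright pins midway between them.
- table (a joint): Angle of the disc, rad, growing anticlockwise seen from above, endless. 0: fitting empty nest at the loading pointer; 1.2566: at the torch. Detents every 1.2566. A detent inside the base pulls it to the nearest one from anywhere (strongest a quarter step off: 0.67 N m, 6.4 N at a pin; 3.3 N m/rad close to a detent). Let go within half a step it clicks in by itself in about 0.6 s, to 0.01 rad.
- pin (a point): Top centre of one of the five equal index pins: plain upright steel, 14 mm in diameter, 65 mm tall on the disc (tops 113 mm above the bench), 105 mm from the axis, 72 degrees apart, each midway between two nests. This one is 36 degrees anticlockwise of the fitting empty nest. Made to be taken in the fingers or pushed to turn the disc.
- small_nest (a point): Floor centre of the other empty nest, which is too small for the flange (30 mm inner, 48 mm outer diameter). The remaining three nests hold tall ferrules clamped fast, tops 103 mm above the bench. It lies 144 degrees anticlockwise of the fitting nest.
- torch_post (a point): Top of the fixed torch post, 18 mm thick, with a 32 mm clamp block at its top, 182 mm from the axis, 200 mm above the bench. An obstacle. The torch it holds goes on outward to 0.23 m from the axis and 0.23 m above the bench.
- empty_nest (a point): Centre of the floor of the empty nest that fits the ferrule (ring 62 mm outside, 50 mm inside, 6 mm high; floor 48 mm above the bench). Turns with the disc.
- load_point (a point): Fixed point where a nest's floor centre lies when it is at the loading pointer, which is a short dark block with an arrow tip just outside the disc, 132 to 163 mm from the axis, top 52 mm above the bench (point: 90 mm from the axis, 48 mm above the bench).
- torch_point (a point): Fixed point where a nest's floor centre lies when it is at the torch (90 mm from the axis, 72 degrees anticlockwise of the load point, 48 mm above the bench).
- torch_tip (a point): Lower end of the fixed torch's brass nozzle (26 mm thick), 125 mm from the axis, 135 mm above the bench, above the rim of the disc; from there the torch slopes up and outward.
- ferrule: The loose stainless ferrule to be loaded, 55 mm tall, standing on its round flange (44 mm across, 13 mm thick); above it a plain tube of 25 mm outer diameter up to the top. Origin: centre of the underside of the flange, z up the tube. About 90 g. It stands in one of six places round the paste tin, about 88 mm from the tin's centre and from its neighbours.
- paste_tin: Bystander: green tin with a grey lid, 69 mm across, 46 mm tall. Origin: centre of its underside.
- short_ferrule: Bystander: short ferrule with the flange at the top (46 mm across), 30 mm tall. Origin: centre of its underside.
- gas_nozzle: Bystander: brass nozzle standing on end, 26 mm across, 56 mm tall. Origin: centre of its underside.
- bolt_2: Bystander: hex bolt standing on its head, 22 mm across the head, 68 mm tall. Origin: centre of its underside.
- pipe_elbow: Bystander: stainless pipe elbow lying flat, 62 x 62 mm, 34 mm tall. Origin: centre of its underside.
- tri_clamp: Bystander: ring-shaped tube clamp with a wing nut, lying flat, 54 x 73 mm, 14 mm tall. Origin: middle of its underside.
Mind the look-alikes: they are no part of the job. What is shaped like the ferrule but blue or turquoise is not meant.

How it is judged:
By the outcome, as a careful person would: the job done as asked, in the order asked, and still so for the second after the job is handed in, with the robot touching nothing.
It also fails if it takes over 69 s, if anything falls off the work surface, if the arm or the gripper's body presses on something with over 40 N, if the wrist force passes 120 N, or if a joint passes its speed limit or range.

## Robot

A 6-joint arm with a two-finger parallel gripper is mounted at the origin on a cart in front of the work surface, level with it; the furniture and walls round the work are solid. World frame = base frame: x ahead of the robot, y to its left, z up, the work surface at z = 0. Lengths are in mm, angles in rad, forces in N, time in s.
With the tool pointing down it reaches from about 275 to 750 mm from the base axis. Payload 10.2 kg.
Tool frame: the origin (TCP) lies midway between the tips of the shut fingers; the grasp point (between the pads) lies 19 mm behind it; z points along the fingers, y is the line along which they close (so a half turn about z gives the same grasp; the last joint's range is limited). The gripper opens to 85 mm and grips with 20 to 120 N. Pads are 22 mm wide; open, the fingers measure 114 mm over their backs; the gripper's body (76 mm by 85 mm) begins 54 mm behind the grasp point. The pads swing forward as they close: fully open they stand 13 mm farther back than shut.
Start: joints at [0.923, 0.313, 1.498, -0, 1.331, -0.223], TCP at [216.386, 478.339, 231.294] pointing down, gripper open.
Joint ranges: [-2.94, 2.94], [-0.97, 2.17], [0.19, 2.56], [-1.23, 4.37], [0.02, 3.11], [-2.88, 2.88]. Speed limits (rad/s): [2.39, 2.39, 3.01, 3.14, 3.14, 3.14].

## Interface

Orientations are given as a unit quaternion [w, x, y, z].
In Python, from rig import ctrl gives the robot as it stands.
- The arm moves only by the tool send_rows, never from a script. Its argument "targets" is a list of rows, each a list of 7 numbers: the closure, from -1 (fully open) to 1 (shut), so that 0 is half open, then the shift along the tool's x, y, z in m, then the turn, a rotation vector about the tool's x, y, z in rad. In form: [[claw, dx, dy, dz, ax, ay, az], ...]. A call has exactly 10 rows; each row shifts and turns the commanded pose from where the row before left it, along the tool's axes as they then stand; what a row does not reach is not made up. A row lasts 1/8 s, in which the tool goes at most 62.5 mm and 10.7 degrees, less where a joint would pass 70% of its speed; a pose out of reach is approached as far as the arm can. A call with a gripper value outside its range is refused whole. The fingers move at their own pace and stop on an object; "squeeze" is the grip in N (left out, the last holds). Time passes only in rows, so rows that do not move let the fingers close, or fill a call up. It gives the time, the measured TCP pose, the force, the opening and the grip force at its end, in the units of the state.
- ctrl.sense(): the state, without advancing time (a new reading comes with each control period).
- ctrl.capture(name): name is "side" or "top"; returns a dict with "img" (400x640x3 uint8, red, green, blue), "camera_matrix" (3x3 intrinsics, pixels), "R" (3x3) and "t" (3): a world point X has camera coordinates R X + t. Camera axes: x right, y down, z forward; pixel columns grow to the right and rows downward; lengths in mm; the calibration is good to about 2 mm. A picture is of the moment at which its call begins. There is no depth.
- ctrl.finish_job(): hands the job in; it is judged then, once.
Trained networks look in a picture, given as the dict that the camera call returned (one of the last four; its "shot" number tells which), for a name from the list of things; names that differ only in an ending like _2 or _b are one class to them, and where a whole thing is asked for, a point or a joint stands for the part that bears it (a point fixed in the world has none). Each returns a list of dicts, best first, with "score" (0 to 1); they miss things now and then, are a little off and sometimes report something else, mostly with a low value. They report only what shows in the picture. A call takes as long as a camera call. They do not tell look-alikes from the thing itself.
- ctrl.boxes_of(query, picture): "extent" ([left, top, width, height] in pixels, round what is visible of it).
- ctrl.landmark_of(query, picture): "point" ([column, row] in pixels: a listed point, or the origin of a listed thing).
The state is a dict: "time_s": time; "joints": joint angles; "dq": joint speeds; "tau": joint torques, N m; "eef_pos": TCP position; "ee_rot": TCP orientation; "force": force on the tool from outside, world axes, zero at the start; "wrist_torque": the same for the moment, N m; "grip_width": opening from 0.0 (shut) to 1.0 (fully open); "grip_force": force on a finger pad.
Only numpy, scipy, OpenCV 4.12 (cv2) and the standard library are available. Lean on these libraries where they do the work, as an engineer would, in place of code of your own. Each camera call takes 0.05 s, during which the arm holds its last target. There are 200 camera calls.

## Working session

There is one attempt and no reset: what is moved stays moved. The work goes in short steps, Python scripts to look and compute and a tool call to move; the robot and the scene stay as the last step left them, time stands still between calls to the robot, and variables do not carry over. Pictures are saved under pics/ and viewed, at most 10 in all, crops included, and the job is handed in when it is done.

Besides the shell and the picture viewer there is one more tool, called after "Emit:" in YAML: its name, and indented under it one key for each argument. send_rows: Moves the arm, as the interface text tells. Its arguments: {"type":"object","properties":{"targets":{"type":"array"},"squeeze":{"type":"number"}},"required":["targets"]}

```bash
ls; mkdir -p pics
cat > h.py <<'E'
import numpy as np, cv2
from rig import ctrl
def px2w(c,uv,z):
    K,R,t=[np.array(c[k],float) for k in("camera_matrix","R","t")]
    d=R.T@np.linalg.inv(K)@np.array([uv[0],uv[1],1.]); o=-R.T@t
    return o+d*(z-o[2])/d[2]
def w2px(c,X):
    K,R,t=[np.array(c[k],float) for k in("camera_matrix","R","t")]
    p=K@(R@np.array(X,float)+t); return p[:2]/p[2]
E
python3 - <<'E'
from h import *
print(ctrl.sense())
for n in("side","top"):
    c=ctrl.capture(n); cv2.imwrite(f"pics/{n}0.png",c["img"][:,:,::-1])
    print(n,(-np.array(c["R"]).T@np.array(c["t"])).round())
    Z=dict(pin=113,small_nest=48,empty_nest=48,fixture=0,torch_post=200,torch_tip=135,load_point=48,torch_point=48)
    for q in["fixture","pin","small_nest","empty_nest","torch_post","torch_tip","load_point","torch_point","ferrule","paste_tin","short_ferrule"]:
        for r in ctrl.landmark_of(q,c)[:4]:
            print(q,np.round(r["point"]),round(r["score"],2),px2w(c,r["point"],Z.get(q,0)).round()[:2])
E
```

```text
pics
{'time_s': 0.0, 'joints': array([ 9.22579838e-01,  3.13433014e-01,  1.49843919e+00, -1.90784505e-05,
        1.33102094e+00, -2.23393614e-01]), 'dq': array([ 0.00046265, -0.00059642,  0.00109232, -0.00021677, -0.00042387,
        0.00028624]), 'tau': array([-2.76454348e-04, -4.12270188e+01, -2.59737736e+01, -2.26101497e-04,
        4.12817331e-03,  1.62593147e-05]), 'eef_pos': array([216.23235964, 478.11179619, 230.74298051]), 'ee_rot': array([-2.66096858e-04,  2.10815487e-01,  9.77525656e-01, -5.93380297e-04]), 'force': array([ 0.69081602, -0.50727381,  0.1942927 ]), 'wrist_torque': array([-0.02728551, -0.0341222 ,  0.0691118 ]), 'grip_force': 0.0, 'grip_width': 1.0024353482914896}
side [482. 848. 756.]
fixture [308. 203.] 0.78 [564. -65.]
pin [289. 194.] 0.85 [605.  36.]
pin [340. 316.] 0.15 [466. 400.]
small_nest [336. 191.] 0.82 [483. -70.]
empty_nest [278. 197.] 0.72 [646. -29.]
torch_tip [326. 146.] 0.9 [ 519. -176.]
load_point [336. 191.] 0.92 [484. -67.]
torch_point [319. 175.] 0.66 [ 538. -147.]
ferrule [365. 294.] 0.92 [405. 259.]
ferrule [374. 269.] 0.88 [382. 181.]
ferrule [403. 298.] 0.67 [318. 264.]
paste_tin [341. 316.] 0.57 [461. 321.]
short_ferrule [297. 307.] 0.89 [561. 304.]
short_ferrule [381. 326.] 0.2 [372. 342.]
top [ 377.  103. 1190.]
fixture [364. 188.] 0.76 [571. -68.]
fixture [205. 206.] 0.59 [507. 393.]
pin [331. 168.] 0.96 [607.  37.]
pin [233. 224.] 0.5 [449. 291.]
empty_nest [350. 159.] 0.72 [647. -20.]
torch_post [445. 201.] 0.75 [ 513. -240.]
torch_tip [414. 199.] 0.69 [ 525. -179.]
torch_tip [205. 203.] 0.67 [499. 360.]
load_point [363. 218.] 0.63 [481. -59.]
torch_point [395. 200.] 0.84 [ 533. -151.]
ferrule [248. 277.] 0.67 [307. 259.]
ferrule [277. 252.] 0.67 [380. 181.]
ferrule [252. 243.] 0.43 [404. 253.]
paste_tin [231. 223.] 0.7 [461. 317.]
short_ferrule [238. 192.] 0.73 [551. 300.]
```

Run:
```python
import cv2
a=cv2.imread("pics/side0.png"); b=cv2.imread("pics/top0.png")
cv2.imwrite("pics/v1.png",cv2.resize(a[100:400,180:580],None,fx=2,fy=2,interpolation=cv2.INTER_CUBIC))
cv2.imwrite("pics/v2.png",cv2.resize(b[90:330,150:470],None,fx=2.5,fy=2.5,interpolation=cv2.INTER_CUBIC))
```

```text
(no output)
```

View pics/v1.png

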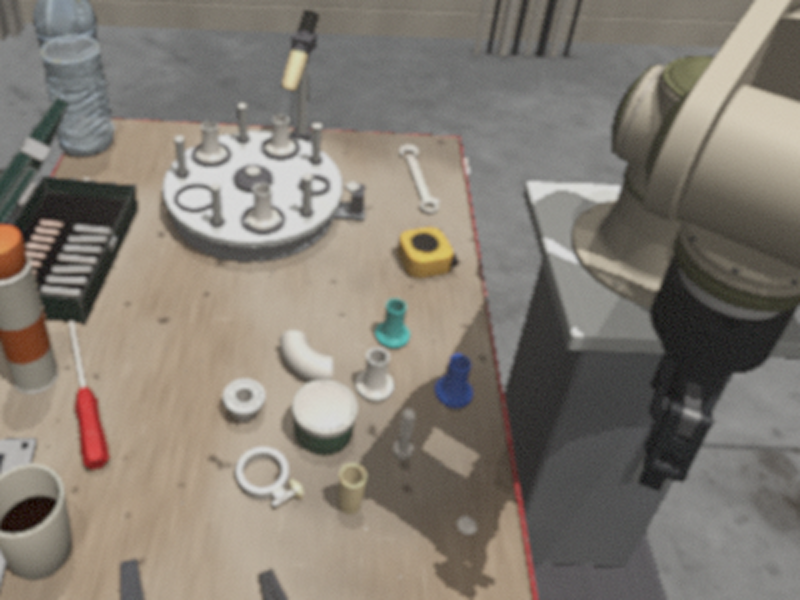

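View pics/v2.png

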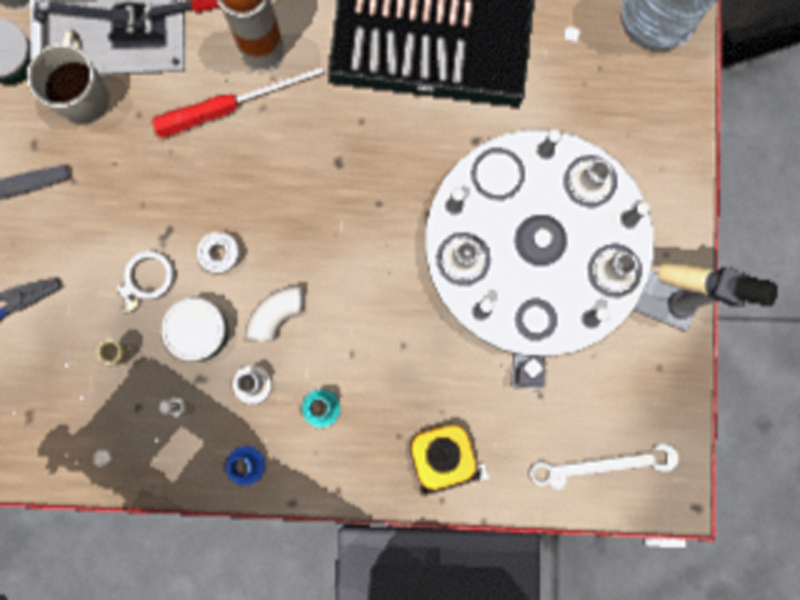

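The top view shows the small nest at the pointer (364,218) and the fitting empty nest at (350,159), so the table must turn 144° anticlockwise.

There are three ferrule-shaped candidates in the side view: a stainless one at (365,290), a turquoise one at (376,262) and a blue one at (407,290). The stainless one is the one meant, because the other two are coloured look-alikes.

Next I'll fit the table pose and confirm the ferrule in a crop.

Run:
```python
from h import *
from scipy.optimize import least_squares
obs=[];fer=[];el=[]
D=np.radians
G={"fixture":(0,0,0),"pin":(105,-108,113),"small_nest":(90,0,48),"empty_nest":(90,-144,48),"torch_tip":(125,72,135),"load_point":(90,0,48),"torch_point":(90,72,48),"torch_post":(182,72,200)}
def P(q,p):
    r,a,z=G[q]; return np.array([p[0]+r*np.cos(p[2]+D(a)),p[1]+r*np.sin(p[2]+D(a)),z])
for n in("side","top","side","top"):
    c=ctrl.capture(n)
    for q in G:
        l=[r for r in ctrl.landmark_of(q,c) if r["score"]>.4]
        for r in l[:1]: obs.append((q,c,np.array(r["point"])))
    for r in ctrl.landmark_of("ferrule",c):
        w=px2w(c,r["point"],0)
        if np.hypot(w[0]-404,w[1]-256)<20: print(n,"ferrule",w.round(1),r["score"])
    for r in ctrl.landmark_of("pipe_elbow",c)[:2]: print(n,"elbow",px2w(c,r["point"],0).round())
    if n=="side": cs=c
f=lambda p:np.concatenate([px2w(c,u,G[q][2])[:2]-P(q,p)[:2] for q,c,u in obs])
s=least_squares(f,[569,-67,3.1],loss="soft_l1",f_scale=4)
print(s.x,np.degrees(s.x[2]))
for (q,c,u),e in zip(obs,f(s.x).reshape(-1,2)): print(q,e.round(1))
for a in(-108,-36,36): 
    r=105;print(a,s.x[:2]+r*np.array([np.cos(s.x[2]+D(a)),np.sin(s.x[2]+D(a))]))
v=cs["img"][:,:,::-1].copy()
cv2.imwrite("pics/v3.png",cv2.resize(v[230:350,280:440],None,fx=4,fy=4,interpolation=cv2.INTER_CUBIC))
```

```text
side ferrule [399.4 254.8   0. ] 0.77
side elbow [486. 229.   0.]
side elbow [ 535. -418.    0.]
top ferrule [399.2 260.4   0. ] 0.68
top elbow [484. 242.   0.]
side ferrule [406.5 258.6  -0. ] 0.85
side elbow [487. 227.   0.]
top ferrule [392.5 263.6   0. ] 0.71
top elbow [486. 242.   0.]
top elbow [516. 397.   0.]
[571.36404637 -62.00556174   3.10057478] 177.64984905032756
fixture [-3.9  2.7]
pin [-4.4 17.9]
empty_nest [ 2.1 -9. ]
torch_tip [-5.2  2. ]
torch_point [  3.  -17.8]
torch_post [2.7 9.9]
fixture [-2.   7.3]
pin [3.6 3.5]
small_nest [14.2 -8.4]
empty_nest [ 3.2 -2. ]
torch_tip [-0.9  2.7]
load_point [ 1.  -7.6]
torch_point [-2.  -2.6]
torch_post [-2.2 -0.5]
fixture [0.2 6.2]
pin [-0.1  3.6]
small_nest [ 3.1 -3.1]
empty_nest [  1.6 -11.3]
torch_tip [-19.3 646. ]
load_point [-9.3 -3.9]
torch_point [-4.7 -8.6]
torch_post [108.9 395.2]
fixture [-0.2  6.7]
pin [-175.2  344.1]
small_nest [ 5.5 -6.8]
empty_nest [ 2.1 -5.4]
torch_tip [-6.6  0.1]
load_point [10.  -7.6]
torch_point [0.7 2.5]
torch_post [-0.5 -1.8]
-108 [607.87847383  36.44085306]
-36 [489.01952069   3.14333764]
36 [ 483.95790325 -120.18774239]
```

View pics/v3.png

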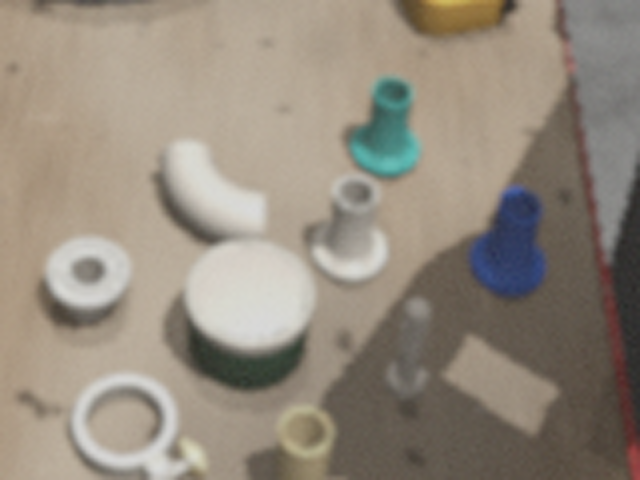

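The crop shows the stainless ferrule, flange down, at crop (350,230), i.e. pixel (367,288). The turquoise one is at crop (385,125) and the blue one at (510,240). It stands beside the tin, so it is the target. Next I'll refine the axis from the disc outline and the ferrule from its silhouette.

```bash
cat >> h.py <<'E'
from scipy.optimize import least_squares
def disc(c,guess=(570,-64)):
    "axis from disc rim at z=48: radial edge search along the projected circle"
    g=cv2.cvtColor(c["img"],cv2.COLOR_RGB2HSV).astype(np.float32); g=g[:,:,2]-1.2*g[:,:,1]
    p=np.array(guess,float); rr=np.arange(112,150,.5)
    for _ in range(3):
        pts=[]
        for a in np.radians(np.arange(0,360,3)):
            X=[w2px(c,[p[0]+r*np.cos(a),p[1]+r*np.sin(a),48]) for r in rr]; X=np.array(X,np.float32)
            v=cv2.remap(g,X[None,:,0],X[None,:,1],cv2.INTER_LINEAR)[0]
            d=v[:-6]-v[6:]; k=d.argmax()
            if d[k]>40: r=rr[k+3]; pts.append([p[0]+r*np.cos(a),p[1]+r*np.sin(a)])
        pts=np.array(pts)
        s=least_squares(lambda q:np.hypot(*(pts-q[:2]).T)-q[2],[*p,130],loss="soft_l1",f_scale=1.5); p=s.x[:2]
    return s.x,len(pts),np.median(abs(s.fun))
E
python3 - <<'E'
from h import *
for n in("top","side"):
    c=ctrl.capture(n); print(n,disc(c))
    hsv=cv2.cvtColor(c["img"],cv2.COLOR_RGB2HSV)
    u=w2px(c,[402,258,0]).astype(int); x0,y0=u-[22,34]; 
    print(u); sub=hsv[y0:y0+50:2,x0:x0+44:2]
    print("S");print("\n".join(" ".join("%3d"%v for v in r) for r in sub[:,:,1]))
E
```

```text
top (array([570.51484809, -65.68484184, 129.18723209]), 118, np.float64(0.6551596960205899))
[250 243]
S
 13   9  36  51  51  53  51  51  52  51  49  52  53  51  33  13   7   0   3   4   5  17
  6   5   1  11  51  48  49  49  52  52  50  51  53  26  10   2   4   4   4   3   4  17
  4   3   4   2   8  46  52  51  53  49  50  53  31  11   1   4   4   1   5   6  11  26
  3   1   2   0   2   4  55  53  46  52  53  48  16   1   5   3   1  11  18  21  27  51
  1   1   1   1   1   1  50  53  50  54  54  28   8   3   5   0  13  24  22  53  56  53
  2   3   3   4   2   4  12  56  53  50  52  16   3   4   2  12  21  36  54  53  53  50
  3   4   3   3   4   3   7  54  52  52  43  12   1   4   4  20  21  55  52  53  50  55
  3   3   4   3   5   3  18  51  52  51  36  10   3   4   9  19  40  54  51  52  53  55
  3   4   4   4   4   4  34  50  49  51  32  23   9   4  17  26  50  54  53  54  55  53
  4   5   3   3   1   6  49  53  52  51  50  52  55  50  54  54  53  56  52  54  55  51
  4   4   4   3   3  34  49  50  52  50  50  50  53  53  56  53  54  54  54  54  54  50
  3   3   1   5  31  50  52
[... 2809 characters left out ...]
  17  16  16  22  34  45  20  18  21  22  25  22  21  17   7  12  50  51  49  51  54
 16  18  18  18  16  19  37  30  14  16  20  17  15  16  16   6  23  53  53  52  52  57
 15  17  15  17  16  14  23  41  26  15  18  13   6   7  14  14  48  49  48  53  56  57
 15  15  15  17  15  16  16  34  44  33  25  17  12  15  21  41  51  51  55  55  60  56
 13  12  12  12  14  14  15  26  46  42  46  39  40  46  49  48  49  50  55  56  51  47
 11  11   8  10   9  11  13  21  44  44  43  45  45  45  48  45  48  49  51  52  55  59
  9   6   9   8   9  10  11  25  45  40  41  41  42  41  44  47  50  51  51  31  29  33
  6   5   7   7   8   8  14  29  43  42  42  44  39  44  45  46  50  51  44  29  23  26
```

```bash
cat >> h.py <<'E'
from scipy.optimize import minimize
A=np.radians(np.arange(0,360,10))
def circ(x,y,z,r): return [[x+r*np.cos(a),y+r*np.sin(a),z] for a in A]
def sil(c,p,z0=0,ss=4):
    m=np.zeros((400*ss,640*ss),np.uint8)
    for (za,zb,r) in((0,13,22),(13,55,12.5)):
        q=np.array([w2px(c,X) for X in circ(*p,z0+za,r)+circ(*p,z0+zb,r)])
        cv2.fillConvexPoly(m,cv2.convexHull(((q+.5)*ss).astype(np.int32)),1)
    return m
def ferr(c,p,z0=0,thr=38,ss=4):
    s=cv2.cvtColor(c["img"],cv2.COLOR_RGB2HSV)[:,:,1].astype(np.float32)
    k=cv2.resize(s,None,fx=ss,fy=ss,interpolation=cv2.INTER_LINEAR)<thr
    near=cv2.dilate(sil(c,p,z0),np.ones((3,3),np.uint8),iterations=10)>0
    k&=near
    def f(q):
        m=sil(c,q,z0)>0; return -(m&k).sum()/(m|k).sum()
    best=min(((f((p[0]+i,p[1]+j)),p[0]+i,p[1]+j) for i in range(-10,11,2) for j in range(-10,11,2)))
    r=minimize(f,best[1:],method="Nelder-Mead",options=dict(initial_simplex=[best[1:],(best[1]+2,best[2]),(best[1],best[2]+2)],xatol=.1))
    return r.x.round(1),-round(r.fun,3)
def ring(c,p,ro=31,ri=25,z=54,R=12):
    "centre of dark ring, coarse search about p"
    g=c["img"].max(2).astype(np.float32); aa=np.radians(np.arange(0,360,5))
    def m(x,y,r):
        q=np.array([w2px(c,[x+r*np.cos(a),y+r*np.sin(a),z]) for a in aa],np.float32)
        return np.median(cv2.remap(g,q[None,:,0],q[None,:,1],cv2.INTER_LINEAR))
    f=lambda x,y:m(x,y,(ro+ri)/2)-.5*m(x,y,ri-5)-.5*m(x,y,ro+4)
    pts=[(f(x,y),x,y) for x in np.arange(p[0]-R,p[0]+R+1,1.5) for y in np.arange(p[1]-R,p[1]+R+1,1.5)]
    pts.sort(); b=np.array(pts[:6]); return b[:,1:].mean(0).round(1),b[0,0].round(1)
E
python3 - <<'E'
from h import *
for n in("top","side"):
    c=ctrl.capture(n)
    print(n,ferr(c,(402,258)))
    for nm,p,ro,ri in(("empty",(647,-24),31,25),("small",(481,-62),24,15)):
        q,s=ring(c,p,ro,ri); d=q-[570.3,-65]; print(nm,q,s,np.hypot(*d),np.degrees(np.arctan2(d[1],d[0])))
E
```

```text
top (array([402.7, 256.3]), np.float64(0.897))
empty [645.5 -17.2] -111.2 89.10600428702887 32.44160246071284
small [481.  -61.2] -127.4 89.38081449617692 177.56335175318986
side (array([401.2, 254.6]), np.float64(0.852))
empty [644.2 -15. ] -69.4 89.22561291467834 34.08188832163551
small [479.2 -57.8] -69.6 91.38407957625876 175.4810770717078
```

```bash
cat >> h.py <<'E'
def rows(dst,yaw,n,claw,src=None):
    "rows from measured (or given) pose [x,y,z,yaw deg of tool y] to dst; tool down"
    if src is None:
        s=ctrl.sense(); w,x,y,z=s["ee_rot"]; src=[*s["eef_pos"],np.degrees(np.arctan2(w*w-x*x+y*y-z*z,2*(x*y-w*z)))]
        print("at",np.round(src,1),"t",s["time_s"],"F",np.round(s["force"],1),"w",round(s["grip_width"],3))
    th=src[3]; dy=(yaw-th+180)%360-180; d=(np.array(dst)-src[:3])/1000/n
    print("total turn",dy)
    for i in range(n):
        a=np.radians(th+dy*i/n); print([claw,round(-np.sin(a)*d[0]+np.cos(a)*d[1],4),round(np.cos(a)*d[0]+np.sin(a)*d[1],4),round(-d[2],4),0,0,round(-np.radians(dy)/n,4)],end=",")
    print()
E
python3 -c "
from h import *
rows([607.6,33.5,231],-21,10,0.3)"
```

```text
at [216.4 478.3 231.3  65.7] t 3.6 F [-0.1  0.5 -0.7] w 0.999
total turn -86.66216622254387
[0.3, np.float64(-0.054), np.float64(-0.0244), np.float64(0.0), 0, 0, np.float64(0.1513)],[0.3, np.float64(-0.057), np.float64(-0.016), np.float64(0.0), 0, 0, np.float64(0.1513)],[0.3, np.float64(-0.0588), np.float64(-0.0072), np.float64(0.0), 0, 0, np.float64(0.1513)],[0.3, np.float64(-0.0592), np.float64(0.0017), np.float64(0.0), 0, 0, np.float64(0.1513)],[0.3, np.float64(-0.0583), np.float64(0.0106), np.float64(0.0), 0, 0, np.float64(0.1513)],[0.3, np.float64(-0.056), np.float64(0.0193), np.float64(0.0), 0, 0, np.float64(0.1513)],[0.3, np.float64(-0.0525), np.float64(0.0275), np.float64(0.0), 0, 0, np.float64(0.1513)],[0.3, np.float64(-0.0477), np.float64(0.0351), np.float64(0.0), 0, 0, np.float64(0.1513)],[0.3, np.float64(-0.0419), np.float64(0.0419), np.float64(0.0), 0, 0, np.float64(0.1513)],[0.3, np.float64(-0.0351), np.float64(0.0477), np.float64(0.0), 0, 0, np.float64(0.1513)],
```

Emit:
send_rows:
  targets:
    - [0.3,-0.054,-0.0244,0,0,0,0.1513]
    - [0.3,-0.057,-0.016,0,0,0,0.1513]
    - [0.3,-0.0588,-0.0072,0,0,0,0.1513]
    - [0.3,-0.0592,0.0017,0,0,0,0.1513]
    - [0.3,-0.0583,0.0106,0,0,0,0.1513]
    - [0.3,-0.056,0.0193,0,0,0,0.1513]
    - [0.3,-0.0525,0.0275,0,0,0,0.1513]
    - [0.3,-0.0477,0.0351,0,0,0,0.1513]
    - [0.3,-0.0419,0.0419,0,0,0,0.1513]
    - [0.3,-0.0351,0.0477,0,0,0,0.1513]
  squeeze: 20

```text
time_s: 4.85
eef_pos: [608.6, 31.7, 231.3]
ee_rot: [0.0, 0.826, 0.564, 0.0]
force: [0.1, 0.4, 0.7]
grip_width: 0.35
grip_force: 0.0
```

```bash
sed -i 's/print(\[claw,round/print([claw,*map(float,(round/; s/0,0,round(-np.radians(dy)\/n,4)\]/0,0,round(-np.radians(dy)\/n,4)))]/' h.py; python3 -c "
from h import *
rows([607.6,33.5,80],-21,6,0.3)"
```

```text
at [608.6  31.7 231.3 -21.3] t 4.85 F [0.1 0.4 0.7] w 0.35
total turn 0.32330084492718925
[0.3, 0.0002, -0.0003, 0.0252, 0.0, 0.0, -0.0009],[0.3, 0.0002, -0.0003, 0.0252, 0.0, 0.0, -0.0009],[0.3, 0.0002, -0.0003, 0.0252, 0.0, 0.0, -0.0009],[0.3, 0.0002, -0.0003, 0.0252, 0.0, 0.0, -0.0009],[0.3, 0.0002, -0.0003, 0.0252, 0.0, 0.0, -0.0009],[0.3, 0.0002, -0.0003, 0.0252, 0.0, 0.0, -0.0009],
```

Emit:
send_rows:
  targets:
    - [0.3,0,0,0.025,0,0,0]
    - [0.3,0,-0.001,0.025,0,0,0]
    - [0.3,0.001,-0.001,0.025,0,0,0]
    - [0.3,0,0,0.025,0,0,0]
    - [0.3,0,0,0.025,0,0,0]
    - [0.3,0,0,0.025,0,0,0]
    - [0.3,0,0,0,0,0,0]
    - [0.3,-0.0004,-0.0066,0,0,0,-0.063]
    - [0.3,-0.0008,-0.0132,0,0,0,-0.1257]
    - [0.3,-0.0008,-0.0132,0,0,0,-0.1257]

```text
time_s: 6.1
eef_pos: [575.0, 41.2, 82.8]
ee_rot: [0.002, 0.724, 0.69, 0.001]
force: [6.4, -4.2, -1.7]
grip_width: 0.347
grip_force: 3.3
```

Emit:
send_rows:
  targets:
    - [0.3,-0.0008,-0.0132,0,0,0,-0.1257]
    - [0.3,-0.0008,-0.0132,0,0,0,-0.1257]
    - [0.3,-0.0008,-0.0132,0,0,0,-0.1257]
    - [0.3,-0.0008,-0.0132,0,0,0,-0.1257]
    - [0.3,-0.0008,-0.0132,0,0,0,-0.1257]
    - [0.3,-0.0008,-0.0132,0,0,0,-0.1257]
    - [0.3,-0.0008,-0.0132,0,0,0,-0.1257]
    - [0.3,-0.0004,-0.0066,0,0,0,-0.063]
    - [0.3,0,0,0,0,0,0]
    - [0.3,0,0,0,0,0,0]

```text
time_s: 7.35
eef_pos: [486.9, 3.1, 81.9]
ee_rot: [0.001, 0.334, 0.942, 0.0]
force: [-1.2, -0.6, 0.4]
grip_width: 0.351
grip_force: 0.0
```

Run:
```python
from h import *
c=ctrl.capture("side"); cv2.imwrite("pics/v4.png",cv2.resize(c["img"][120:260,220:420,::-1],None,fx=3,fy=3))
rows([488,2.2,150],51,3,0.3)
rows([606,31.5,150],-21,7,.3,[488,2.2,150,51])
```

```text
at [486.8   3.1  81.7  51. ] t 7.4 F [ 0.5 -0.5 -0.5] w 0.351
total turn 0.03454537036762417
[0.3, -0.0005, 0.0, -0.0228, 0.0, 0.0, -0.0002],[0.3, -0.0005, 0.0, -0.0228, 0.0, 0.0, -0.0002],[0.3, -0.0005, 0.0, -0.0228, 0.0, 0.0, -0.0002],
total turn -72
[0.3, -0.0105, 0.0139, -0.0, 0.0, 0.0, 0.1795],[0.3, -0.0078, 0.0155, -0.0, 0.0, 0.0, 0.1795],[0.3, -0.0049, 0.0167, -0.0, 0.0, 0.0, 0.1795],[0.3, -0.0019, 0.0173, -0.0, 0.0, 0.0, 0.1795],[0.3, 0.0012, 0.0173, -0.0, 0.0, 0.0, 0.1795],[0.3, 0.0043, 0.0168, -0.0, 0.0, 0.0, 0.1795],[0.3, 0.0072, 0.0158, -0.0, 0.0, 0.0, 0.1795],
```

View pics/v4.png

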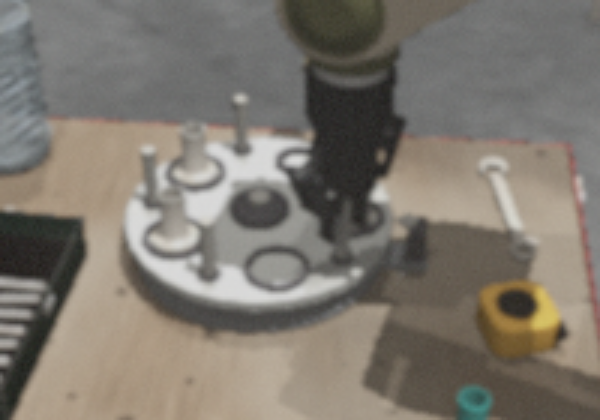

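The view shows one step done: the fitting nest is now at crop (278,268), one step short of the pointer at (415,240). I'll repeat the stroke with the next pin.

Emit:
send_rows:
  targets:
    - [0.3,0,0,-0.023,0,0,0]
    - [0.3,0,0,-0.023,0,0,0]
    - [0.3,0,0,-0.022,0,0,0]
    - [0.3,-0.0105,0.0139,0,0,0,0.1795]
    - [0.3,-0.0078,0.0155,0,0,0,0.1795]
    - [0.3,-0.0049,0.0167,0,0,0,0.1795]
    - [0.3,-0.0019,0.0173,0,0,0,0.1795]
    - [0.3,0.0012,0.0173,0,0,0,0.1795]
    - [0.3,0.0043,0.0168,0,0,0,0.1795]
    - [0.3,0.0072,0.0158,0,0,0,0.1795]

```text
time_s: 8.65
eef_pos: [605.1, 32.7, 149.3]
ee_rot: [-0.0, 0.826, 0.564, 0.0]
force: [0.0, 0.7, 0.5]
grip_width: 0.351
grip_force: 0.0
```

```bash
python3 -c "
from h import *
rows([607,32.5,82],-21,3,0.3)"
```

```text
at [605.1  32.7 149.3 -21.3] t 8.65 F [0.  0.7 0.5] w 0.351
total turn 0.34687660086657957
[0.3, 0.0002, 0.0006, 0.0224, 0.0, 0.0, -0.002],[0.3, 0.0002, 0.0006, 0.0224, 0.0, 0.0, -0.002],[0.3, 0.0001, 0.0006, 0.0224, 0.0, 0.0, -0.002],
```

Emit:
send_rows:
  targets:
    - [0.3,0,0.001,0.022,0,0,0]
    - [0.3,0,0.001,0.023,0,0,0]
    - [0.3,0,0,0.022,0,0,0]
    - [0.3,0,0,0,0,0,0]
    - [0.3,-0.0004,-0.0066,0,0,0,-0.063]
    - [0.3,-0.0008,-0.0132,0,0,0,-0.1257]
    - [0.3,-0.0008,-0.0132,0,0,0,-0.1257]
    - [0.3,-0.0008,-0.0132,0,0,0,-0.1257]
    - [0.3,-0.0008,-0.0132,0,0,0,-0.1257]
    - [0.3,-0.0008,-0.0132,0,0,0,-0.1257]

```text
time_s: 9.9
eef_pos: [536.0, 32.8, 83.8]
ee_rot: [0.002, 0.582, 0.813, 0.001]
force: [1.9, -0.8, 1.0]
grip_width: 0.348
grip_force: 0.7
```

Emit:
send_rows:
  targets:
    - [0.3,-0.0008,-0.0132,0,0,0,-0.1257]
    - [0.3,-0.0008,-0.0132,0,0,0,-0.1257]
    - [0.3,-0.0008,-0.0132,0,0,0,-0.1257]
    - [0.3,-0.0008,-0.0132,0,0,0,-0.1257]
    - [0.3,-0.0004,-0.0066,0,0,0,-0.063]
    - [0.3,0,0,0,0,0,0]
    - [0.3,0,0,0,0,0,0]
    - [0.3,0,0,-0.023,0,0,0]
    - [0.3,0,0,-0.023,0,0,0]
    - [0.3,0,0,-0.022,0,0,0]

```text
time_s: 11.15
eef_pos: [487.1, -0.3, 151.4]
ee_rot: [0.0, 0.334, 0.943, 0.0]
force: [0.5, 0.4, 0.5]
grip_width: 0.349
grip_force: 0.0
```

Run:
```python
from h import *
rows([402,255.5,150],95,7,0)
```

```text
at [ 4.871e+02 -3.000e-01  1.514e+02  5.100e+01] t 11.15 F [0.5 0.4 0.5] w 0.349
total turn 43.98386680451512
[0, 0.0324, 0.0208, 0.0002, 0.0, 0.0, -0.1097],[0, 0.03, 0.0242, 0.0002, 0.0, 0.0, -0.1097],[0, 0.0271, 0.0273, 0.0002, 0.0, 0.0, -0.1097],[0, 0.024, 0.0301, 0.0002, 0.0, 0.0, -0.1097],[0, 0.0205, 0.0326, 0.0002, 0.0, 0.0, -0.1097],[0, 0.0169, 0.0346, 0.0002, 0.0, 0.0, -0.1097],[0, 0.013, 0.0363, 0.0002, 0.0, 0.0, -0.1097],
```

Emit:
send_rows:
  targets:
    - [0,0.0324,0.0208,0,0,0,-0.1097]
    - [0,0.03,0.0242,0,0,0,-0.1097]
    - [0,0.0271,0.0273,0,0,0,-0.1097]
    - [0,0.024,0.0301,0,0,0,-0.1097]
    - [0,0.0205,0.0326,0,0,0,-0.1097]
    - [0,0.0169,0.0346,0,0,0,-0.1097]
    - [0,0.013,0.0363,0,0,0,-0.1097]
    - [0,0,0,0,0,0,0]
    - [0,0,0,0,0,0,0]
    - [0,0,0,0,0,0,0]

```text
time_s: 12.4
eef_pos: [401.9, 254.5, 150.3]
ee_rot: [0.0, -0.043, 0.999, -0.0]
force: [-0.8, 1.1, 0.7]
grip_width: 0.502
grip_force: 0.0
```

Run:
```python
from h import *
for n in("top","side"):
    c=ctrl.capture(n); q,s=ring(c,(481,-60)); d=q-[570,-64.5]; print(n,q,s,np.hypot(*d),np.degrees(np.arctan2(d[1],d[0])),disc(c))
rows([402,255.5,22],95,6,0)
```

```text
top [480.8 -61.2] -112.6 89.26102172841176 177.88127934573936 (array([570.5373693 , -65.71152502, 129.1182681 ]), 120, np.float64(0.6055650733153612))
side [480.2 -58.5] -60.8 90.00022222194788 176.17745572312342 (array([569.45011615, -61.43691863, 128.66634795]), 35, np.float64(0.7603572806167165))
at [401.9 254.6 150.4  95. ] t 12.5 F [-0.   0.   0.2] w 0.502
total turn 0.03661719168326272
[0, -0.0, 0.0002, 0.0214, 0.0, 0.0, -0.0001],[0, -0.0, 0.0002, 0.0214, 0.0, 0.0, -0.0001],[0, -0.0, 0.0002, 0.0214, 0.0, 0.0, -0.0001],[0, -0.0, 0.0002, 0.0214, 0.0, 0.0, -0.0001],[0, -0.0, 0.0002, 0.0214, 0.0, 0.0, -0.0001],[0, -0.0, 0.0002, 0.0214, 0.0, 0.0, -0.0001],
```

Emit:
send_rows:
  targets:
    - [0,0,0,0.022,0,0,0]
    - [0,0,0.001,0.022,0,0,0]
    - [0,0,0,0.022,0,0,0]
    - [0,0,0,0.022,0,0,0]
    - [0,0,0,0.022,0,0,0]
    - [0,0,0,0.018,0,0,0]
    - [0,0,0,0,0,0,0]
    - [1,0,0,0,0,0,0]
    - [1,0,0,0,0,0,0]
    - [1,0,0,0,0,0,0]
  squeeze: 35

```text
time_s: 13.75
eef_pos: [402.1, 256.3, 23.1]
ee_rot: [0.001, -0.044, 0.999, 0.0]
force: [0.1, -1.5, 6.7]
grip_width: 0.278
grip_force: 35.1
```

Emit:
send_rows:
  targets:
    - [1,0,0,0,0,0,0]
    - [1,0,0,0,0,0,0]
    - [1,0,0,-0.01,0,0,0]
    - [1,0,0,-0.02,0,0,0]
    - [1,0,0,-0.03,0,0,0]
    - [1,0,0,-0.03,0,0,0]
    - [1,0,0,-0.03,0,0,0]
    - [1,0,0,-0.015,0,0,0]
    - [1,0,0,0,0,0,0]
    - [1,0,0,0,0,0,0]

```text
time_s: 15.0
eef_pos: [400.9, 256.0, 156.2]
ee_rot: [-0.001, -0.044, 0.999, -0.0]
force: [-0.2, 0.6, -1.1]
grip_width: 0.282
grip_force: 34.5
```

Run:
```python
from h import *
s=ctrl.sense(); print(s["eef_pos"],s["grip_width"])
c=ctrl.capture("side"); v=[]
u=w2px(c,[402,255,110]).astype(int);a=c["img"][u[1]-50:u[1]+60,u[0]-70:u[0]+70,::-1]
c=ctrl.capture("top");u=w2px(c,[402,255,110]).astype(int);b=c["img"][u[1]-50:u[1]+60,u[0]-50:u[0]+50,::-1]
cv2.imwrite("pics/v5.png",cv2.resize(np.hstack([a,b]),None,fx=3.3,fy=3.3))
rows([480.5,-60,155],0,9,1)
```

```text
[400.9225249  255.95074898 156.24245035] 0.2824145507884597
at [401.  256.  156.3  95. ] t 15.1 F [ 0.3  0.6 -0.4] w 0.279
total turn -95.04843891987943
[1, -0.0057, -0.0357, 0.0001, 0.0, 0.0, 0.1843],[1, -0.0122, -0.0341, 0.0001, 0.0, 0.0, 0.1843],[1, -0.0182, -0.0313, 0.0001, 0.0, 0.0, 0.1843],[1, -0.0236, -0.0274, 0.0001, 0.0, 0.0, 0.1843],[1, -0.0283, -0.0226, 0.0001, 0.0, 0.0, 0.1843],[1, -0.0319, -0.0171, 0.0001, 0.0, 0.0, 0.1843],[1, -0.0345, -0.0109, 0.0001, 0.0, 0.0, 0.1843],[1, -0.0359, -0.0044, 0.0001, 0.0, 0.0, 0.1843],[1, -0.0361, 0.0022, 0.0001, 0.0, 0.0, 0.1843],
```

View pics/v5.png

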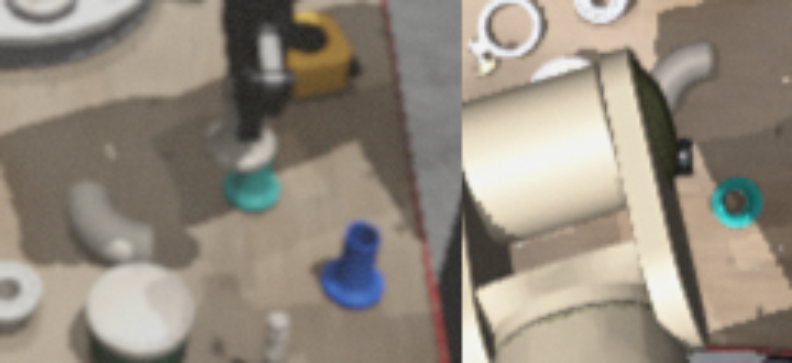

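Run:
```python
from h import *
c=ctrl.capture("side")
u=w2px(c,[401,256,145]).astype(int);a=c["img"][u[1]-30:u[1]+35,u[0]-40:u[0]+40,::-1].copy()
a=cv2.resize(a,None,fx=9,fy=9,interpolation=cv2.INTER_CUBIC)
for z in(133,146):
    q=np.array([w2px(c,X) for X in circ(401,256,z,22)]); q=((q-(u-[40,30])+.5)*9).astype(int); cv2.polylines(a,[q],True,(0,0,255),1)
cv2.imwrite("pics/v6.png",a)
```

```text
(no output)
```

View pics/v6.png

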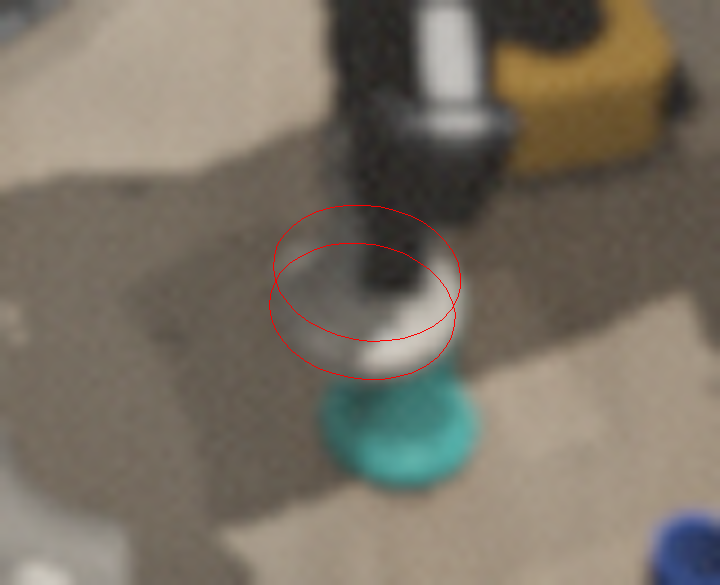

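The overlay matches an upright ferrule centred under the TCP to within about 1 mm. Now I'll carry it above the nest.

Emit:
send_rows:
  targets:
    - [1,-0.0057,-0.0357,0,0,0,0.1843]
    - [1,-0.0122,-0.0341,0,0,0,0.1843]
    - [1,-0.0182,-0.0313,0,0,0,0.1843]
    - [1,-0.0236,-0.0274,0,0,0,0.1843]
    - [1,-0.0283,-0.0226,0,0,0,0.1843]
    - [1,-0.0319,-0.0171,0,0,0,0.1843]
    - [1,-0.0345,-0.0109,0,0,0,0.1843]
    - [1,-0.0359,-0.0044,0,0,0,0.1843]
    - [1,-0.0361,0.0022,0,0,0,0.1843]
    - [1,0,0,0,0,0,0]

```text
time_s: 16.4
eef_pos: [481.1, -61.3, 156.6]
ee_rot: [-0.0, 0.708, 0.706, -0.0]
force: [0.1, 0.7, -0.8]
grip_width: 0.282
grip_force: 34.6
```

Emit:
send_rows:
  targets:
    - [1,0,0,0,0,0,0]
    - [1,0,0,0.01,0,0,0]
    - [1,0,0,0.02,0,0,0]
    - [1,0,0,0.02,0,0,0]
    - [1,0,0,0.01,0,0,0]
    - [1,0,0,0,0,0,0]
    - [1,0,0,0,0,0,0]
    - [1,0,0,0,0,0,0]
    - [1,0,0,0,0,0,0]
    - [1,0,0,0,0,0,0]

```text
time_s: 17.65
eef_pos: [481.0, -59.7, 97.4]
ee_rot: [0.0, 0.707, 0.707, 0.0]
force: [-0.1, 0.4, -1.9]
grip_width: 0.278
grip_force: 34.6
```

Run:
```python
from h import *
s=ctrl.sense();p=s["eef_pos"]; print(p,s["ee_rot"],s["grip_width"])
c=ctrl.capture("side")
print(ring(c,(480,-60),R=8))
u=w2px(c,[*p[:2],65]).astype(int);a=c["img"][u[1]-30:u[1]+35,u[0]-40:u[0]+40,::-1].copy()
a=cv2.resize(a,None,fx=9,fy=9,interpolation=cv2.INTER_CUBIC)
zb=p[2]-23.1
for x,y,z,r,col in((p[0],p[1],zb,22,(0,0,255)),(p[0],p[1],zb+13,22,(0,0,255)),(480.2,-58.5,54,31,(0,255,0)),(480.2,-58.5,54,25,(0,255,0))):
    q=np.array([w2px(c,X) for X in circ(x,y,z,r)]); q=((q-(u-[40,30])+.5)*9).astype(int); cv2.polylines(a,[q],True,col,1)
cv2.imwrite("pics/v7.png",a)
```

```text
[481.01027021 -59.70460209  97.42539255] [1.13856119e-04 7.06988908e-01 7.07224624e-01 4.34954872e-05] 0.2778205716578696
(array([479.2, -59. ]), np.float64(-30.1))
```

View pics/v7.png

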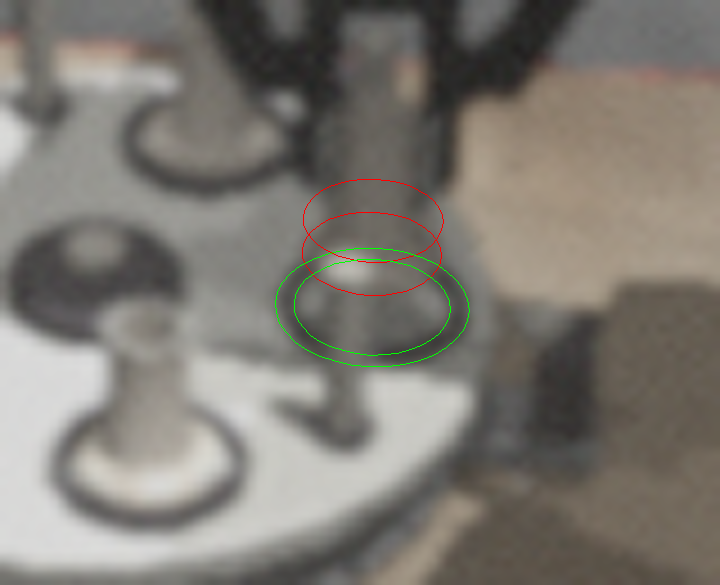

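Ferrule and nest line up in the side view: flange centre column about 372, ring centre about 372. I'll lower it.

Emit:
send_rows:
  targets:
    - [1,0,0,0.005,0,0,0]
    - [1,0,0,0.005,0,0,0]
    - [1,0,0,0.005,0,0,0]
    - [1,0,0,0.003,0,0,0]
    - [1,0,0,0.003,0,0,0]
    - [1,0,0,0.002,0,0,0]
    - [1,0,0,0.002,0,0,0]
    - [1,0,0,0,0,0,0]
    - [1,0,0,0,0,0,0]
    - [1,0,0,0,0,0,0]

```text
time_s: 18.95
eef_pos: [480.9, -59.7, 72.3]
ee_rot: [-0.0, 0.707, 0.707, -0.0]
force: [0.3, 0.0, -0.9]
grip_width: 0.277
grip_force: 34.6
```

The base is now inside the ring (about 49 mm) and there is no contact force. I'll set it down and release it.

Emit:
send_rows:
  targets:
    - [1,0,0,0.0005,0,0,0]
    - [1,0,0,0.0005,0,0,0]
    - [1,0,0,0.0005,0,0,0]
    - [1,0,0,0,0,0,0]
    - [1,0,0,0,0,0,0]
    - [0.3,0,0,0,0,0,0]
    - [0.2,0,0,0,0,0,0]
    - [0.1,0,0,0,0,0,0]
    - [0,0,0,0,0,0,0]
    - [0,0,0,0,0,0,0]

```text
time_s: 20.2
eef_pos: [481.0, -59.7, 70.8]
ee_rot: [-0.0, 0.707, 0.707, -0.0]
force: [-0.1, -0.4, -1.2]
grip_width: 0.502
grip_force: 0.0
```

Emit:
send_rows:
  targets:
    - [0,0,0,0,0,0,0]
    - [0,0,0,-0.01,0,0,0]
    - [0,0,0,-0.02,0,0,0]
    - [0,0,0,-0.025,0,0,0]
    - [0,0,0,-0.025,0,0,0]
    - [0,0,0,0,0,0,0]
    - [0,0,0,0,0,0,0]
    - [0,0,0,0,0,0,0]
    - [0,0,0,0,0,0,0]
    - [0,0,0,0,0,0,0]

```text
time_s: 21.45
eef_pos: [480.9, -59.6, 150.5]
ee_rot: [-0.0, 0.707, 0.707, -0.0]
force: [0.1, -0.3, 0.5]
grip_width: 0.5
grip_force: 0.0
```

Run:
```python
from h import *
rows([607,32.5,151.5],-21,9,0.3)
c=ctrl.capture("side")
cv2.imwrite("pics/v8.png",cv2.resize(c["img"][120:260,220:420,::-1],None,fx=4,fy=4))
```

```text
at [480.9 -59.6 150.5   0. ] t 21.45 F [ 0.1 -0.3  0.5] w 0.5
total turn -21.01538064187622
[0.3, 0.0102, 0.014, -0.0001, 0.0, 0.0, 0.0408],[0.3, 0.0108, 0.0136, -0.0001, 0.0, 0.0, 0.0408],[0.3, 0.0113, 0.0131, -0.0001, 0.0, 0.0, 0.0408],[0.3, 0.0119, 0.0127, -0.0001, 0.0, 0.0, 0.0408],[0.3, 0.0124, 0.0122, -0.0001, 0.0, 0.0, 0.0408],[0.3, 0.0129, 0.0117, -0.0001, 0.0, 0.0, 0.0408],[0.3, 0.0133, 0.0111, -0.0001, 0.0, 0.0, 0.0408],[0.3, 0.0138, 0.0106, -0.0001, 0.0, 0.0, 0.0408],[0.3, 0.0142, 0.01, -0.0001, 0.0, 0.0, 0.0408],
```

View pics/v8.png

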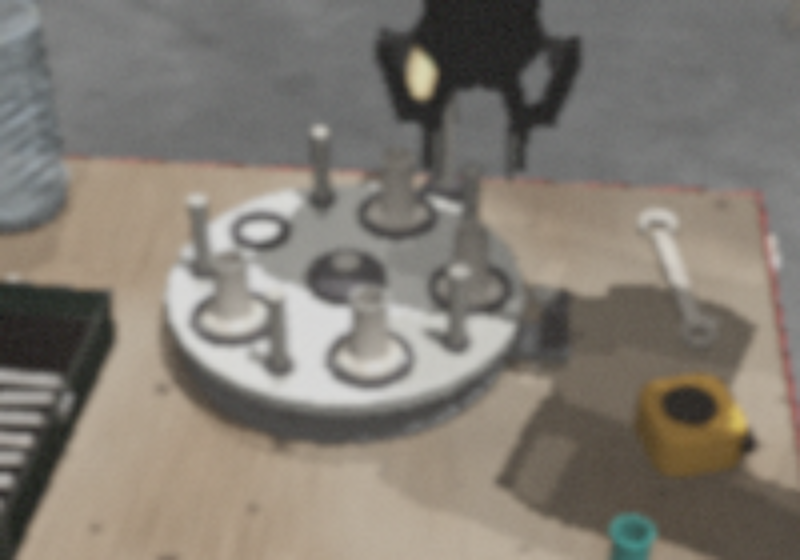

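The ferrule stands upright in the nest at the pointer, crop (470,285), and the fingers are clear. Now the last indexing stroke, at half speed.

Emit:
send_rows:
  targets:
    - [0.3,0.0102,0.014,0,0,0,0.0408]
    - [0.3,0.0108,0.0136,0,0,0,0.0408]
    - [0.3,0.0113,0.0131,0,0,0,0.0408]
    - [0.3,0.0119,0.0127,0,0,0,0.0408]
    - [0.3,0.0124,0.0122,0,0,0,0.0408]
    - [0.3,0.0129,0.0117,0,0,0,0.0408]
    - [0.3,0.0133,0.0111,0,0,0,0.0408]
    - [0.3,0.0138,0.0106,0,0,0,0.0408]
    - [0.3,0.0142,0.01,0,0,0,0.0408]
    - [0.3,0,0,0,0,0,0]

```text
time_s: 22.75
eef_pos: [607.4, 32.9, 150.3]
ee_rot: [-0.0, 0.824, 0.567, -0.0]
force: [0.2, -0.8, 0.4]
grip_width: 0.351
grip_force: 0.0
```

Emit:
send_rows:
  targets:
    - [0.3,0,0,0.023,0,0,0]
    - [0.3,0,0,0.023,0,0,0]
    - [0.3,0,0,0.023,0,0,0]
    - [0.3,0,0,0,0,0,0]
    - [0.3,-0.0004,-0.0066,0,0,0,-0.0628]
    - [0.3,-0.0004,-0.0066,0,0,0,-0.0628]
    - [0.3,-0.0004,-0.0066,0,0,0,-0.0628]
    - [0.3,-0.0004,-0.0066,0,0,0,-0.0628]
    - [0.3,-0.0004,-0.0066,0,0,0,-0.0628]
    - [0.3,-0.0004,-0.0066,0,0,0,-0.0628]

```text
time_s: 24.0
eef_pos: [569.3, 38.2, 83.2]
ee_rot: [0.002, 0.703, 0.711, 0.002]
force: [7.6, 1.7, -4.8]
grip_width: 0.351
grip_force: 3.6
```

Emit:
send_rows:
  targets:
    - [0.3,-0.0004,-0.0066,0,0,0,-0.0628]
    - [0.3,-0.0004,-0.0066,0,0,0,-0.0628]
    - [0.3,-0.0004,-0.0066,0,0,0,-0.0628]
    - [0.3,-0.0004,-0.0066,0,0,0,-0.0628]
    - [0.3,-0.0004,-0.0066,0,0,0,-0.0628]
    - [0.3,-0.0004,-0.0066,0,0,0,-0.0628]
    - [0.3,-0.0004,-0.0066,0,0,0,-0.0628]
    - [0.3,-0.0004,-0.0066,0,0,0,-0.0628]
    - [0.3,-0.0004,-0.0066,0,0,0,-0.0628]
    - [0.3,-0.0004,-0.0066,0,0,0,-0.0628]

```text
time_s: 25.25
eef_pos: [506.4, 15.3, 82.9]
ee_rot: [-0.0, 0.449, 0.894, -0.0]
force: [-5.0, -1.8, 2.4]
grip_width: 0.352
grip_force: 2.1
```

Emit:
send_rows:
  targets:
    - [0.3,-0.0004,-0.0066,0,0,0,-0.0628]
    - [0.3,-0.0004,-0.0066,0,0,0,-0.0628]
    - [0.3,-0.0004,-0.0066,0,0,0,-0.0628]
    - [0.3,-0.0004,-0.0066,0,0,0,-0.0628]
    - [0.3,0,0,0,0,0,0]
    - [0.3,0,0,0,0,0,0]
    - [0.3,0,0,0,0,0,0]
    - [0.3,0,0,0,0,0,0]
    - [0.3,0,0,0,0,0,0]
    - [0.3,0,0,0,0,0,0]

```text
time_s: 26.5
eef_pos: [488.6, -2.9, 81.8]
ee_rot: [-0.0, 0.334, 0.942, -0.0]
force: [0.4, -0.1, 0.5]
grip_width: 0.348
grip_force: 0.0
```

Emit:
send_rows:
  targets:
    - [0.3,0,0,-0.02,0,0,0]
    - [0.3,0,0,-0.025,0,0,0]
    - [0.3,0,0,-0.03,0,0,0]
    - [0.3,0,0,-0.03,0,0,0]
    - [0.3,0.025,0.025,-0.01,0,0,0]
    - [0.3,0.025,0.025,0,0,0,0]
    - [0.3,0.025,0.025,0,0,0,0]
    - [0.3,0.025,0.025,0,0,0,0]
    - [0.3,0.025,0.025,0,0,0,0]
    - [0.3,0,0,0,0,0,0]

```text
time_s: 27.75
eef_pos: [469.9, 174.5, 196.7]
ee_rot: [-0.0, 0.333, 0.943, 0.0]
force: [-0.1, -0.6, -0.7]
grip_width: 0.353
grip_force: 0.0
```

Run:
```python
from h import *
s=ctrl.sense(); print(s["time_s"],s["eef_pos"])
c=ctrl.capture("side"); t=ctrl.capture("top")
for k in(c,t): print(ring(k,(480,-60),R=14), ring(k,(644,-16),24,15,R=14))
a=cv2.resize(c["img"][120:260,240:400,::-1],None,fx=2.4,fy=2.4); b=cv2.resize(t["img"][130:270,300:460,::-1],None,fx=2.4,fy=2.4)
cv2.imwrite("pics/v9.png",np.hstack([a,b]))
```

```text
27.75 [469.86417707 174.48122392 196.70216553]
(array([469.8, -46. ]), np.float64(-6.0)) (array([644.5, -14.2]), np.float64(-84.8))
(array([480.8, -61.8]), np.float64(-105.3)) (array([645.5, -17.5]), np.float64(-129.1))
```

View pics/v9.png

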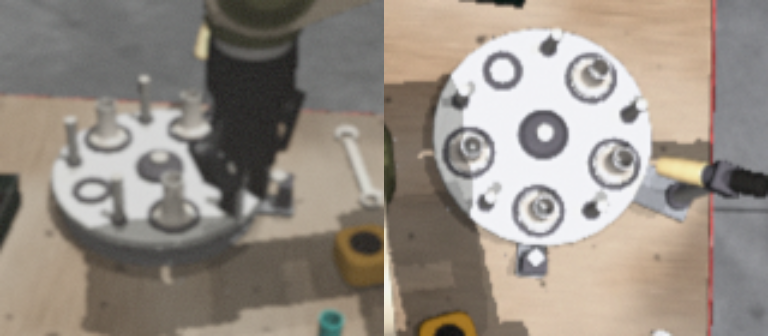

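The small nest is now at the far-side detent (645,-17), which is 144° from the torch. The loaded ferrule stands upright at the torch, right panel (615,160), and the arm is clear. I'll hand the job in.

```bash
python3 -c "
from rig import ctrl
print(ctrl.finish_job())"
```

```text
the job is handed in; nothing more can be done
None
```

I set the stainless ferrule upright in the fitting nest at the loading pointer, let go, indexed the table on until that nest clicked in at the torch, and handed the job in after about 28 s. I touched nothing else on the bench, and no verdict came back.

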